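# Mesh the splined 45 adapter with the record cleaner's drive pod and hold it down

### The arm

A 6-joint arm with a two-finger parallel gripper is mounted at the origin on the work surface. World frame = base frame: x ahead of the robot, y to its left, z up, the work surface at z = 0. Lengths are in mm, angles in rad, forces in N, time in s.
With the tool pointing down it reaches from about 275 to 1000 mm from the base axis. Payload 8.4 kg.
Tool frame: the origin (TCP) lies between the finger pads; the fingertips stand r.tips_ahead ahead of it and the grasp point (between the pads) lies 6 mm ahead of it (r.tips_ahead is the distance from the TCP to the fingertips, in mm); z points along the fingers, y is the line along which they close (so a half turn about z gives the same grasp; the last joint's range is limited). The gripper opens to 85 mm and grips with 20 to 120 N. Pads are 22 mm wide; open, the fingers measure 114 mm over their backs; the gripper's body (76 mm by 85 mm) begins 54 mm behind the grasp point. The pads swing forward as they close: fully open they stand 13 mm farther back than shut.
Start: joints at [1.126, 0.353, 1.633, -0, 1.155, -0.002], TCP at [267.793, 564.725, 256.281] pointing down, gripper open.
Joint ranges: [-2.63, 2.63], [-0.92, 2.1], [0.06, 2.66], [-1.3, 4.44], [0, 2.69], [-3.02, 3.02]. Speed limits (rad/s): [2.22, 2.22, 2.79, 3.14, 3.14, 3.14].

### API

Orientations are given as [roll, pitch, yaw] about the fixed x, y, z axes, in that order (R = Rz(yaw) Ry(pitch) Rx(roll)).
In Python, from rig import r gives the robot as it stands.
- The arm moves only by the tool carry_out, never from a script. Its arguments are lists of equal length, an entry for each row: "delta_pos": the shift along the tool's x, y, z in m, a list of three; "rot": the turn, a rotation vector about the tool's x, y, z in degrees, a list of three. A call has 1 to 8 rows; each row is the pose to reach, as a shift and turn from the pose commanded when the call began, along the tool's axes at that moment; what a row does not reach only later rows make up. A row lasts 1/8 s, in which the tool goes at most 62.5 mm and 10.7 degrees, less where a joint would pass 70% of its speed; a pose out of reach is approached as far as the arm can. A call with a gripper value outside its range is refused whole. "claw" is the finger opening in m, from 0 to 0.0854, set as the call begins (left out, the last holds). The fingers move at their own pace and stop on an object; "grip_force" is the grip in N (left out, the last holds). Time passes only in rows, so rows that repeat a pose let the fingers close. It gives the time, the measured TCP pose, the force, the opening and the grip force at its end, in the units of the state.
- r.sense(): the state, without advancing time (a new reading comes with each control period).
- r.grab_frame(name): name is "side" or "top" or "wrist"; returns the picture (420x560x3 uint8, blue, green, red); there is no depth.
- r.camera_info(name): a dict with "fx", "fy", "cx", "cy" (pixels), "pose" (4x4, takes a point from camera to world coordinates); the wrist camera has in their place "hand_eye" (4x4, takes a point from camera to tool coordinates, whose origin is the TCP and whose axes are the flange's). Camera axes: x right, y down, z forward; pixel columns grow to the right and rows downward; lengths in mm; the calibration is good to about 2 mm. A picture is of the moment at which its call begins: read the wrist's pose just before it. camera_info takes no time and is no camera call.
- r.sign_off(): hands the job in; it is judged then, once.
Trained networks look in the newest picture that a camera, given by its name, has taken for a name from the list of things; names that differ only in an ending like _2 or _b are one class to them, and where a whole thing is asked for, a point or a joint stands for the part that bears it (a point fixed in the world has none). Each returns a list of dicts, best first, with "p" (0 to 1); they miss things now and then, are a little off and sometimes report something else, mostly with a low value. They report only what shows in the picture. A call takes as long as a camera call. They do not tell look-alikes from the thing itself.
- r.recognise(thing, camera): "box" ([left, top, right, bottom] in pixels, round what is visible of it).
- r.cut_out(thing, camera): "mask" (420x560 bool, what is visible of it) and "box" ([left, top, right, bottom] in pixels, round what is visible of it).
The state is a dict: "clock": time; "qpos": joint angles; "qvel": joint speeds; "joint_efforts": joint torques, N m; "eef_pos": TCP position; "tcp_rot": TCP orientation; "contact_force": force on the tool from outside, world axes, zero at the start; "wrist_torque": the same for the moment, N m; "opening": opening from 0.0 (shut) to 1.0 (fully open); "grasp_force": force on a finger pad.
Only numpy, scipy, OpenCV 4.12 (cv2) and the standard library are available. Lean on these libraries where they do the work, as an engineer would, in place of code of your own. Each camera call takes 0.05 s, during which the arm holds its last target. There are 200 camera calls.

### The job

Push the black record-cleaner drive pod across the sideboard, without lifting or tipping it, until it stands wholly on the inlaid cork disc. Then take the red 45 adapter out of the upper birch tier, turn it until its four splines mesh with the cross-shaped slot in the pod's hub, slide it fully home against the sprung seat until its flange lies on the hub, and finish while still holding it in the gripper and pressing it down there, so that the locking clip can be put in. The pod stays on the disc, and the record weight, espresso cup, spirit level and scraper are left alone.

Things in the scene. Friction and masses are not known exactly. Their poses are not given: they have to be found in the camera images.
- pod: loose drive pod, about 0.8 kg: black puck 100 mm in diameter, 22 mm high, with a round metal hub 50 mm in diameter on its middle up to 52 mm. Slides when its puck is pushed level (a few N). Origin: centre of its underside; z up; x and y lie along the arms of the hub's cross slot. Starts some 15 to 35 cm to the right (-y) of the disc
- hub_top (a point): centre of the hub's top face, 52 mm above the pod's underside: mouth of the cross slot, axes as the pod's. Each of the two crossed slots (along x and along y) is 11.5 mm wide and 34 mm long; they are alike, so the adapter fits at every quarter turn. In the slot, 19 mm below the mouth, lies the sprung black seat
- plunger (a joint): travel of the sprung seat at the bottom of the slot: 0 m at rest, grows as it is pressed down; 0.007 m when the adapter is fully home with its flange on the hub. The spring pushes up with 4 N at first and about 10 N fully home, and lifts the adapter again when it is let go
- adapter_grip (a point): centre of the grip fin on top of the red plastic 45 adapter (50 g). Fin: 34 mm long (x), 14 mm thick (y), 30 mm high; it stands on a round flange 38 mm in diameter, 8 mm thick (flange top 15 mm, underside 23 mm below this point). z up along the stem. Fully home, this point is 23 mm above hub_top
- adapter: the same adapter; origin at its stem's lower end, 49 mm below adapter_grip, same axes. Stem under the flange: cross-shaped, four splines 8 mm wide, 28 mm tip to tip along x and along y, the last 4 mm tapering to V edges. At the start it hangs upright in the hole of the upper tier, flange on the board, at any yaw
- tier: two fixed stacking tiers of birch plywood, to the left. Lower board 200 mm (x) by 310 mm (y), its top 55 mm above the sideboard; upper board 130 mm square, top 110 mm above the sideboard, 12 mm thick, its centre 85 mm to -y of the origin, with a through hole 31 mm in diameter in its centre that holds the adapter. Origin: centre of its foot on the sideboard
- disc: cork disc 160 mm in diameter inlaid flush in the sideboard (dark rim 170 mm); origin: its centre on the surface. The pod stands wholly on it when their centres are less than 30 mm apart
- record_weight_center (a point): bystander: stainless steel record weight, 72 mm in diameter, 42 mm high, on the lower tier; point: its centre
- espresso_cup_center (a point): bystander: white ceramic espresso cup, 60 mm in diameter, 55 mm high, on the lower tier; point: its centre
- spirit_level_center (a point): bystander: small aluminium spirit level, 22 x 150 x 30 mm, long along its y, on the sideboard beyond the disc; point: its centre
- scraper_center (a point): bystander: flat black silicone mat scraper, about 70 x 130 x 12 mm, lying on the sideboard at the far right; point: its centre
There are look-alikes about, which are no part of the job. What is meant by the adapter is not green or purple, and is the larger of those in its own colour.

How it is judged (in metres and radians):
On the way, in this order (a step that is already met when the one before it is completed fails the run):
1. the pod has been pushed wholly onto the cork disc and is at rest (horizontal distance between pod and disc below 0.031 m and linear speed of pod below 0.02 m/s), for 0.2 s.
2. the adapter's splines are meshed in the hub: stem at least 10 mm in the slot (horizontal distance between adapter_grip and hub_top below 0.005 m and (angle between the x axis of adapter_grip and the x axis of hub_top, either way round below 0.17 rad or angle between the x axis of adapter_grip and the y axis of hub_top, either way round below 0.17 rad) and z of adapter_grip in the frame of hub_top below 0.039 m), for 0.1 s.
At the end, for the whole second after the job is handed in: Adapter meshed in the hub: upright within 5 degrees, centred within 5 mm, flange on the hub within 1.7 mm, sprung seat down over 5.2 mm, fingers still pressing it (over 2 N), at rest; pod flat, centre within 31 mm of the disc's centre (horizontal distance between pod and disc below 0.031 m and horizontal distance between adapter_grip and hub_top below 0.005 m and (angle between the x axis of adapter_grip and the x axis of hub_top, either way round below 0.17 rad or angle between the x axis of adapter_grip and the y axis of hub_top, either way round below 0.17 rad) and z of adapter_grip in the frame of hub_top below 0.0247 m and value of joint plunger above 0.0052 m and angle between adapter_grip's own z axis and vertical below 0.09 rad and angle between pod's own z axis and vertical below 0.05 rad and contact force between the fingers and adapter above 2 N and linear speed of adapter below 0.01 m/s); the arm keeps its last pose, push and grip.
It fails at once if the stainless steel record weight is moved by more than 20 mm (distance of record_weight_center from where it was at the start of the episode above 0.02 m).
It fails at once if the espresso cup is moved by more than 20 mm (distance of espresso_cup_center from where it was at the start of the episode above 0.02 m).
It fails at once if the spirit level is moved by more than 20 mm (distance of spirit_level_center from where it was at the start of the episode above 0.02 m).
It fails at once if the mat scraper is moved by more than 20 mm (distance of scraper_center from where it was at the start of the episode above 0.02 m).
It fails at once if the pod is lifted or tipped (height (world z) of pod above 0.012 m or angle between pod's own z axis and vertical above 0.2 rad).
It also fails if it takes over 53 s, if anything falls off the work surface, if the arm or the gripper's body presses on something with over 40 N, if the wrist force passes 120 N, or if a joint passes its speed limit or range.

## Working session

There is one attempt and no reset: what is moved stays moved. The work goes in short steps, Python scripts to look and compute and a tool call to move; the robot and the scene stay as the last step left them, time stands still between calls to the robot, and variables do not carry over. Pictures are saved under pics/ and viewed, at most 10 in all, crops included, and the job is handed in when it is done.

Besides the shell and the picture viewer there is one more tool, called after ">>>" as name(argument=value, ...) on one line, values as JSON. carry_out: Moves the arm, as the interface text tells. Its arguments: {"type":"object","properties":{"delta_pos":{"type":"array","items":{"type":"array","items":{"type":"number"}}},"rot":{"type":"array","items":{"type":"array","items":{"type":"number"}}},"claw":{"type":"number"},"grip_force":{"type":"number"}},"required":["delta_pos","rot"]}

```bash
mkdir -p pics; ls; python3 - <<'E'
from rig import r
import cv2,numpy as np
s=r.sense(); print({k:np.round(v,3).tolist() for k,v in s.items()}, r.tips_ahead)
for n in ["top","side"]:
    im=r.grab_frame(n); cv2.imwrite(f"pics/{n}0.png",im)
    c=r.camera_info(n); print(n,c["fx"],c["cx"],c["cy"],np.round(c["pose"],3).tolist())
    for t in ["pod","adapter","disc","tier","spirit_level_center","scraper_center","record_weight_center","espresso_cup_center"]:
        print(t,[(np.round(d["box"]).tolist(),round(d["p"],2)) for d in r.recognise(t,n)])
print(r.camera_info("wrist"))
E
```

```text
pics
{'clock': 0.0, 'qpos': [1.126, 0.354, 1.634, 0.0, 1.155, -0.002], 'qvel': [-0.002, -0.001, 0.003, 0.001, 0.001, 0.001], 'joint_efforts': [-0.001, -60.524, -34.208, 0.0, 0.009, 0.0], 'eef_pos': [267.588, 564.308, 255.536], 'tcp_rot': [-3.14, -0.0, 2.699], 'contact_force': [0.417, -0.735, -0.239], 'wrist_torque': [0.004, 0.0, 0.009], 'grasp_force': 0.0, 'opening': 1.002} 25.0
top 394.65336172857417 278.2042852314273 204.91962802849423 [[-0.004, -0.988, 0.157, 474.513], [-1.0, 0.002, -0.013, 87.449], [0.012, -0.157, -0.988, 1082.893], [0.0, 0.0, 0.0, 1.0]]
pod [([184.0, 220.0, 201.0, 236.0], 0.73), ([392.0, 242.0, 434.0, 279.0], 0.68)]
adapter [([249.0, 223.0, 262.0, 243.0], 0.71), ([378.0, 151.0, 428.0, 180.0], 0.63), ([253.0, 202.0, 261.0, 213.0], 0.53), ([184.0, 219.0, 199.0, 236.0], 0.52)]
disc [([283.0, 223.0, 347.0, 289.0], 0.56), ([184.0, 220.0, 201.0, 238.0], 0.52)]
tier [([101.0, 191.0, 231.0, 283.0], 0.92)]
spirit_level_center [([265.0, 164.0, 324.0, 177.0], 0.59)]
scraper_center [([379.0, 155.0, 427.0, 177.0], 0.61)]
record_weight_center [([103.0, 241.0, 134.0, 270.0], 0
[... 681 characters left out ...]
.0], 0.75)]
spirit_level_center []
scraper_center [([388.0, 280.0, 450.0, 324.0], 0.8)]
record_weight_center [([169.0, 169.0, 197.0, 191.0], 0.78), ([162.0, 176.0, 268.0, 238.0], 0.69)]
espresso_cup_center [([205.0, 168.0, 228.0, 181.0], 0.81)]
{'fx': 373.9633049022433, 'fy': 373.9633049022433, 'cx': 277.2637806181139, 'cy': 211.04715725384787, 'hand_eye': array([[-4.46845623e-04, -9.66133889e-01, -2.58040906e-01,
         6.55042449e+01],
       [ 9.99999728e-01, -5.82953465e-04,  4.50957944e-04,
        -1.16854888e+00],
       [-5.86111592e-04, -2.58040634e-01,  9.66133887e-01,
        -1.18139116e+02],
       [ 0.00000000e+00,  0.00000000e+00,  0.00000000e+00,
         1.00000000e+00]])}
```

View pics/top0.png

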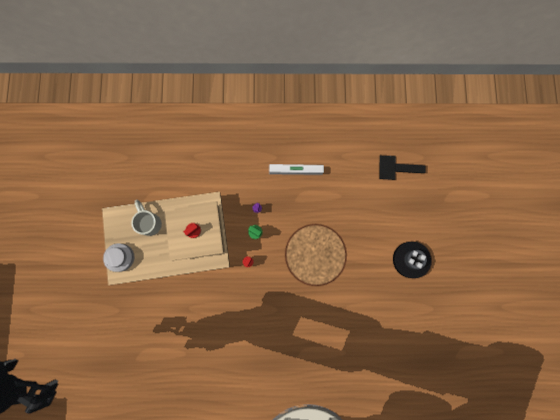

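View pics/side0.png

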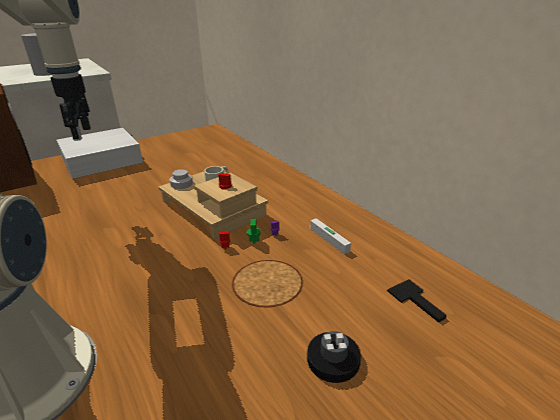

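The top view shows the big red adapter on the upper tier at (192,230), the disc at (316,255) and the pod at (411,260) with its hub at (417,259). The small red, green and purple look-alikes sit at (248,262), (255,232) and (257,208). The side view agrees.

```bash
cat > h.py <<'E'
from rig import r
import cv2,numpy as np
from scipy.spatial.transform import Rotation as R
def cam(n):
    c=r.camera_info(n); K=(c["fx"],c["fy"],c["cx"],c["cy"])
    if n=="wrist":
        s=r.sense(); T=np.eye(4); T[:3,:3]=R.from_euler("xyz",s["tcp_rot"]).as_matrix(); T[:3,3]=s["eef_pos"]
        return K,T@c["hand_eye"]
    return K,np.array(c["pose"])
def plane(c,uv,z):
    K,T=c; uv=np.atleast_2d(np.asarray(uv,float))
    d=np.c_[(uv[:,0]-K[2])/K[0],(uv[:,1]-K[3])/K[1],np.ones(len(uv))]@T[:3,:3].T
    return T[:3,3]+d*((z-T[2,3])/d[:,2])[:,None]
def proj(c,P):
    K,T=c; p=(np.atleast_2d(P)-T[:3,3])@T[:3,:3]
    return np.c_[K[0]*p[:,0]/p[:,2]+K[2],K[1]*p[:,1]/p[:,2]+K[3]]
def circ(p):  # centre and radius of points
    A=np.c_[2*p[:,:2],np.ones(len(p))]; x=np.linalg.lstsq(A,(p[:,:2]**2).sum(1),rcond=None)[0]
    return x[:2],np.sqrt(x[2]+x[:2]@x[:2])
def go(pos,yaw):  # shift/turn from the measured pose to a tool-down pose, in call units
    s=r.sense(); A=R.from_euler("xyz",s["tcp_rot"]); B=R.from_euler("xyz",[np.pi,0,yaw])
    print("from",np.round(s["eef_pos"],1),np.round(s["tcp_rot"],3),"delta_pos",np.round(A.inv().apply(np.array(pos)-s["eef_pos"])/1000,4),"rot",np.round(np.degrees((A.inv()*B).as_rotvec()),2))
def edge(m):
    c=max(cv2.findContours(m.astype(np.uint8),cv2.RETR_EXTERNAL,cv2.CHAIN_APPROX_NONE)[0],key=cv2.contourArea); return c[:,0]
E
python3 - <<'E'
from h import *
for n in ["top","side"]:
    im=r.grab_frame(n); c=cam(n)
    for t,z in [("disc",0),("pod",22),("adapter",133),("tier",110),("spirit_level_center",15),("scraper_center",6)]:
        for d in r.cut_out(t,n)[:3]:
            if d["p"]<.4: continue
            m=d["mask"]; e=edge(m); P=plane(c,e,z); ctr=plane(c,np.argwhere(m).mean(0)[::-1],z)[0]
            print(n,t,round(d["p"],2),np.round(d["box"]),"hullcirc",*np.round(np.r_[circ(cv2.convexHull(P[:,:2].astype(np.float32))[:,0])[0],circ(P)[1],ctr[:2]]), m.sum())
    # disc/pod by dark threshold
go([470,-300,200],np.pi/2)
E
```

```text
top disc 0.8 [285. 222. 350. 288.] hullcirc 511.0 -28.0 84.0 510.0 -28.0 3121
top pod 0.56 [393. 241. 432. 279.] hullcirc 497.0 -284.0 51.0 496.0 -284.0 1181
top adapter 0.64 [249. 224. 259. 237.] hullcirc 562.0 132.0 15.0 562.0 132.0 135
top adapter 0.52 [185. 221. 203. 236.] hullcirc 565.0 281.0 18.0 565.0 281.0 188
top adapter 0.43 [244. 256. 253. 266.] hullcirc 490.0 147.0 12.0 489.0 147.0 91
top tier 0.9 [102. 193. 230. 282.] hullcirc 543.0 352.0 126.0 549.0 341.0 7587
top spirit_level_center 0.57 [268. 161. 322. 174.] hullcirc 747.0 24.0 49.0 747.0 27.0 564
top scraper_center 0.66 [379. 154. 426. 175.] hullcirc 748.0 -274.0 47.0 752.0 -259.0 649
side disc 0.9 [231. 256. 304. 307.] hullcirc 513.0 -31.0 84.0 509.0 -36.0 2700
side disc 0.57 [307. 331. 360. 383.] hullcirc 505.0 -283.0 55.0 503.0 -286.0 2200
side pod 0.63 [306. 332. 362. 381.] hullcirc 492.0 -294.0 53.0 490.0 -298.0 2185
side adapter 0.67 [248. 215. 261. 240.] hullcirc 502.0 5.0 32.0 498.0 -3.0 216
side adapter 0.58 [221. 235. 235. 248.] hullcirc 429.0 8.0 23.0 431.0 7.0 151
side adapter 0.48 [218. 173. 233. 188.] hullcirc 558.0 275.0 38.0 562.0 268.0 184
side tier 0.86 [162. 172. 270. 239.] hullcirc 486.0 226.0 143.0 510.0 202.0 3892
side tier 0.63 [205. 167. 222. 179.] hullcirc 579.0 388.0 35.0 578.0 389.0 158
side scraper_center 0.9 [391. 282. 446. 319.] hullcirc 748.0 -279.0 47.0 752.0 -272.0 802
from [267.8 564.7 256.3] [-3.142 -0.     2.699] delta_pos [-0.5532 -0.6947  0.0563] rot [-0.    0.   64.63]
```

>>> carry_out(delta_pos=[[-0.04, -0.045, 0], [-0.08, -0.09, 0], [-0.12, -0.135, 0], [-0.16, -0.18, 0], [-0.2, -0.225, 0], [-0.24, -0.27, 0], [-0.28, -0.315, 0], [-0.32, -0.36, 0]], rot=[[0, 0, 8], [0, 0, 16], [0, 0, 24], [0, 0, 32], [0, 0, 40], [0, 0, 50], [0, 0, 60], [0, 0, 67.7]], claw=0.06)

```text
clock: 2.6
eef_pos: [403.1, 100.6, 256.7]
tcp_rot: [3.14, -0.0, 1.513]
contact_force: [1.3, -0.3, -0.4]
opening: 0.704
grasp_force: 0.0
```

```bash
python3 -c "
from h import *
go([498,-252,250],np.radians(86.9)); print(r.sense()['clock'],r.sense()['opening'])"
```

```text
from [403.1 100.6 256.7] [ 3.14  -0.     1.513] delta_pos [-0.3464  0.1153  0.0067] rot [ 0.07 -0.02 -0.24]
2.6 0.704271784505083
```

>>> carry_out(delta_pos=[[-0.055, 0.018, 0.006], [-0.11, 0.037, 0.006], [-0.165, 0.055, 0.006], [-0.22, 0.073, 0.006], [-0.275, 0.092, 0.006], [-0.33, 0.11, 0.006], [-0.346, 0.115, 0.006], [-0.346, 0.115, 0.006]], rot=[[0, 0, 0], [0, 0, 0], [0, 0, 0], [0, 0, 0], [0, 0, 0], [0, 0, 0], [0, 0, 0], [0, 0, 0]])

```text
clock: 3.6
eef_pos: [498.8, -249.7, 250.0]
tcp_rot: [-3.141, -0.0, 1.516]
contact_force: [0.0, 0.2, -0.2]
opening: 0.704
grasp_force: 0.0
```

```bash
python3 - <<'E'
from h import *
c=cam("wrist"); im=r.grab_frame("wrist"); cv2.imwrite("pics/w1.png",im)
for d in r.cut_out("pod","wrist")[:2]:
    m=d["mask"]; e=edge(m); P=plane(c,e,22)
    print(round(d["p"],2),np.round(d["box"]),circ(P))
s=r.sense();print(s["clock"],np.round(s["eef_pos"],1),s["tcp_rot"],s["qpos"])
E
```

```text
0.79 [226. 169. 326. 275.] (array([ 495.9374596 , -288.16321888]), np.float64(49.74487150419836))
3.7 [ 498.5 -248.1  250.1] [-3.14074283e+00 -8.11091543e-04  1.51748992e+00] [-4.64690302e-01  2.54362904e-01  1.78650118e+00  4.52440351e-04
  1.10183188e+00 -4.11588951e-01]
```

View pics/w1.png

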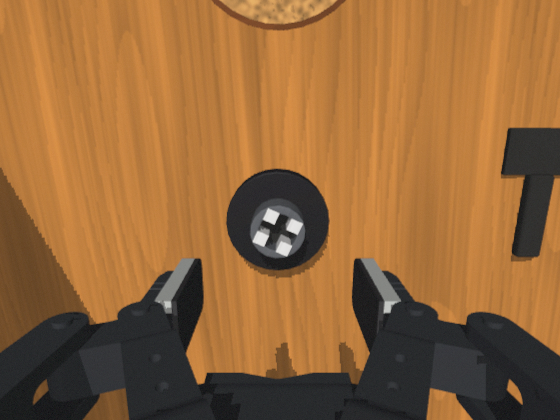

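The wrist view shows the pod under the gripper at (278,220), hub at (278,229), with the disc rim at the top. The fingertips at 60 mm opening sit about 17 mm ahead of the TCP. Next I go behind the pod.

```bash
python3 -c "
from h import *
go([491.5,-369,26],np.radians(86.7))"
```

```text
from [ 498.5 -248.1  250.1] [-3.141e+00 -1.000e-03  1.517e+00] delta_pos [-0.1213 -0.0003  0.224 ] rot [-0.05 -0.05  0.25]
```

>>> carry_out(delta_pos=[[-0.05, 0, 0.03], [-0.1, 0, 0.06], [-0.118, 0, 0.12], [-0.118, 0, 0.18], [-0.118, 0, 0.21], [-0.118, 0, 0.224], [-0.118, 0, 0.224], [-0.118, 0, 0.224]], rot=[[0, 0, 0.25], [0, 0, 0.25], [0, 0, 0.25], [0, 0, 0.25], [0, 0, 0.25], [0, 0, 0.25], [0, 0, 0.25], [0, 0, 0.25]])

```text
clock: 4.7
eef_pos: [493.8, -367.4, 28.0]
tcp_rot: [3.14, 0.001, 1.513]
contact_force: [-0.2, 0.2, 0.2]
opening: 0.702
grasp_force: 0.0
```

```bash
python3 - <<'E'
from h import *
c=cam("wrist"); im=r.grab_frame("wrist"); cv2.imwrite("pics/w2.png",im)
for d in r.cut_out("pod","wrist")[:2]:
    print(round(d["p"],2),np.round(d["box"]))
go([508,-80,26],np.radians(86.7))
E
```

```text
0.96 [113.   0. 434. 221.]
from [ 493.6 -367.6   28. ] [3.139e+00 1.000e-03 1.513e+00] delta_pos [ 0.288  -0.0022  0.0015] rot [ 0.13  0.08 -0.01]
```

View pics/w2.png

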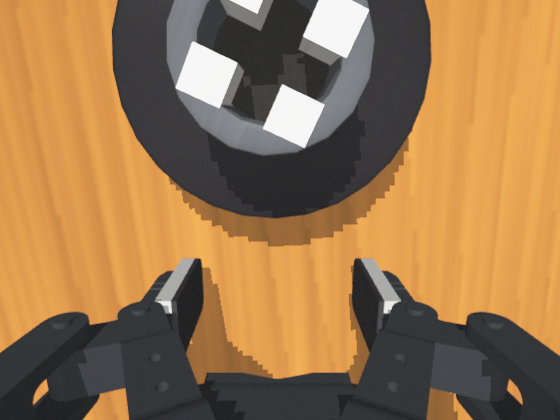

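The pod is centred between the fingers, with the puck's near edge at (275,217). I start the push.

>>> carry_out(delta_pos=[[0.015, 0, 0.001], [0.027, 0, 0.001], [0.037, 0, 0.001], [0.05, 0, 0.001], [0.065, 0, 0.001], [0.08, -0.001, 0.001], [0.095, -0.001, 0.001], [0.11, -0.001, 0.001]], rot=[[0, 0, 0], [0, 0, 0], [0, 0, 0], [0, 0, 0], [0, 0, 0], [0, 0, 0], [0, 0, 0], [0, 0, 0]])

```text
clock: 5.8
eef_pos: [498.5, -257.0, 25.6]
tcp_rot: [3.141, 0.001, 1.513]
contact_force: [0.4, -4.8, -0.1]
opening: 0.703
grasp_force: 2.5
```

>>> carry_out(delta_pos=[[0.016, 0, 0], [0.032, 0, 0], [0.048, 0, 0], [0.064, 0, 0], [0.08, 0, 0], [0.096, 0, 0], [0.112, 0, 0], [0.128, -0.001, 0]], rot=[[0, 0, 0], [0, 0, 0], [0, 0, 0], [0, 0, 0], [0, 0, 0], [0, 0, 0], [0, 0, 0], [0, 0, 0]])

```text
clock: 6.8
eef_pos: [504.8, -129.0, 25.5]
tcp_rot: [3.141, 0.001, 1.513]
contact_force: [-0.1, -4.7, 1.2]
opening: 0.703
grasp_force: 2.6
```

```bash
python3 - <<'E'
from h import *
c=cam("top"); im=r.grab_frame("top")
for t,z in (("pod",22),("disc",0)):
  for d in r.cut_out(t,"top")[:2]:
    print(t,round(d["p"],2),np.round(d["box"]),circ(plane(c,edge(d["mask"]),z)))
cv2.imwrite("pics/t2.png",im[150:330,200:460].repeat(3,0).repeat(3,1))
s=r.sense();print(s["clock"],s["contact_force"])
go([508,-80,26],np.radians(86.7))
E
```

```text
pod 0.58 [315. 239. 351. 275.] (array([507.4318454 , -72.98144636]), np.float64(47.08203862829245))
disc 0.88 [287. 222. 340. 287.] (array([510.8778091 , -20.02320892]), np.float64(73.42732837313925))
disc 0.22 [104. 191. 230. 285.] (array([553.63223484, 376.02340161]), np.float64(142.09768054752692))
6.95 [-0.35898552  0.16432151 -0.72274405]
from [ 504.2 -128.5   25.3] [-3.141 -0.     1.514] delta_pos [ 0.0486  0.0011 -0.0007] rot [-0.03 -0.02  0.05]
```

View pics/t2.png

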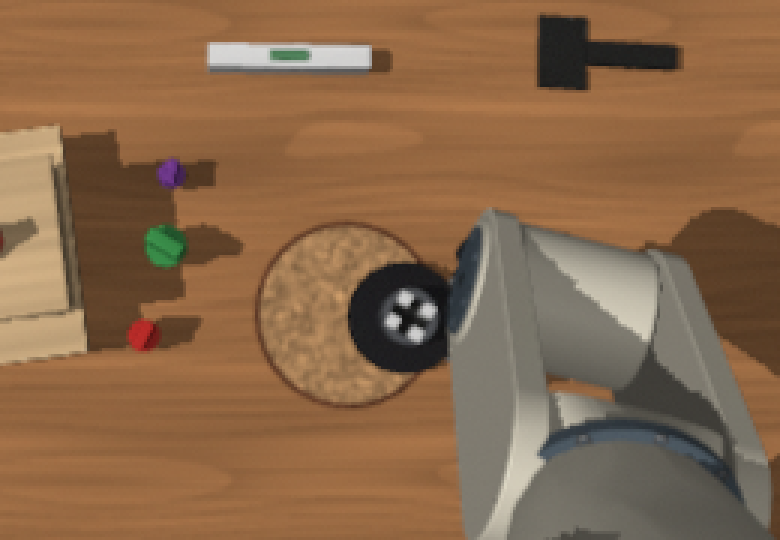

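Pod at (410,317) in the crop, on the disc's right part and about 50 mm short. I finish the push, slow down, back away and rise.

>>> carry_out(delta_pos=[[0.014, 0, 0], [0.026, 0, 0], [0.036, 0.001, 0], [0.043, 0.001, 0], [0.048, 0.001, 0], [0.048, 0.001, 0], [0.038, 0.001, 0], [0.015, 0.001, 0]], rot=[[0, 0, 0], [0, 0, 0], [0, 0, 0], [0, 0, 0], [0, 0, 0], [0, 0, 0], [0, 0, 0], [0, 0, 0]])

```text
clock: 7.95
eef_pos: [506.2, -114.7, 25.2]
tcp_rot: [-3.141, -0.0, 1.514]
contact_force: [0.5, 0.9, -0.0]
opening: 0.707
grasp_force: 0.0
```

>>> carry_out(delta_pos=[[-0.015, 0, -0.01], [-0.01, 0, -0.06], [0.02, 0, -0.11], [0.06, 0, -0.155], [0.082, 0, -0.155], [0.082, 0, -0.155], [0.082, 0, -0.155]], rot=[[0, 0, 0], [0, 0, 0], [0, 0, 0], [0, 0, 0], [0, 0, 0], [0, 0, 0], [0, 0, 0]], claw=0.04)

```text
clock: 8.82
eef_pos: [510.7, -33.3, 180.1]
tcp_rot: [-3.141, 0.0, 1.513]
contact_force: [0.0, -0.4, -0.1]
opening: 0.47
grasp_force: 0.0
```

```bash
python3 - <<'E'
from h import *
c=cam("wrist"); im=r.grab_frame("wrist"); cv2.imwrite("pics/w3.png",im)
for t,z in (("pod",22),("disc",0)):
  for d in r.cut_out(t,"wrist")[:1]:
    print(t,round(d["p"],2),np.round(d["box"]),circ(plane(c,edge(d["mask"]),z)))
g=im.min(2); m=(g>190).astype(np.uint8)
n,l,st,ce=cv2.connectedComponentsWithStats(m)
for i in range(1,n):
    if st[i,4]>60: print(st[i],np.round(ce[i],1),np.round(plane(c,ce[i],52)[0],1))
s=r.sense();print(s["clock"],np.round(s["eef_pos"],1),s["tcp_rot"])
E
```

```text
pod 0.97 [214. 128. 345. 260.] (array([510.67456448, -31.05452255]), np.float64(49.378590919652204))
disc 0.63 [172.  80. 387. 287.] (array([510.99231084, -29.27927762]), np.float64(83.68732988002583))
[260 174  21  21 278] [269.9 184. ] [505.9 -15.7  52. ]
[290 188  22  21 272] [300.4 198.2] [525.9 -26.7  52. ]
[246 204  21  20 262] [255.7 213.7] [495.  -35.7  52. ]
[276 218  21  20 260] [285.9 227.3] [515.  -46.6  52. ]
8.975 [510.7 -33.5 179.8] [-3.14049416e+00  1.18963295e-04  1.51185387e+00]
```

View pics/w3.png

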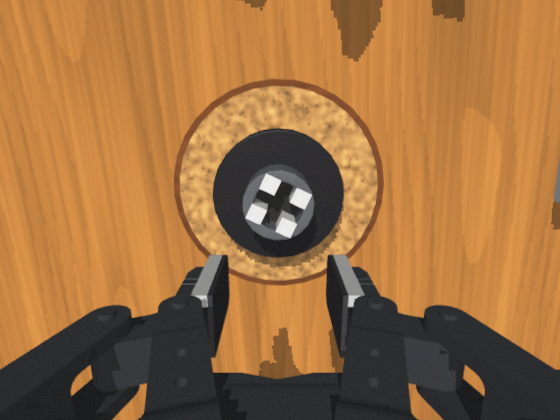

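The pod stands centred on the disc (puck at (279,193), disc ring (279,182)). Hub centre is (510.5,-31.2), slot direction about -28.7° modulo 90°. Next, the adapter.

>>> carry_out(delta_pos=[[0.03, 0.003, -0.05], [0.085, 0.01, -0.08], [0.145, 0.017, -0.08], [0.205, 0.024, -0.08], [0.26, 0.03, -0.08], [0.317, 0.036, -0.08], [0.317, 0.036, -0.08], [0.317, 0.036, -0.08]], rot=[[0, 0, 0], [0, 0, 0], [0, 0, 0], [0, 0, 0], [0, 0, 0], [0, 0, 0], [0, 0, 0], [0, 0, 0]])

```text
clock: 9.98
eef_pos: [565.2, 280.9, 259.4]
tcp_rot: [-3.14, 0.001, 1.513]
contact_force: [-0.4, -0.2, -0.5]
opening: 0.465
grasp_force: 0.0
```

```bash
python3 - <<'E'
from h import *
c=cam("wrist"); im=r.grab_frame("wrist"); cv2.imwrite("pics/w4.png",im)
h=cv2.cvtColor(im,cv2.COLOR_BGR2HSV)
m=(((h[...,0]<6)|(h[...,0]>172))&(h[...,1]>150)&(h[...,2]>50)).astype(np.uint8)
n,l,st,ce=cv2.connectedComponentsWithStats(m)
for i in range(1,n):
    if st[i,4]>80: print(st[i],np.round(ce[i],1),np.round(plane(c,ce[i],133)[0],1), cv2.minAreaRect(edge(l==i)))
for d in r.cut_out("adapter","wrist"): print(round(d["p"],2),np.round(d["box"]),d["mask"].sum())
s=r.sense();print(s["clock"],np.round(s["eef_pos"],1),s["tcp_rot"],s["qpos"])
E
```

```text
[ 255  175   52   61 2307] [281.9 202.8] [567.6 285.3 133. ] ((283.6323547363281, 201.77938842773438), (58.13801956176758, 51.4495735168457), 30.963754653930664)
0.89 [271. 296. 309. 354.] 1346
0.76 [253. 174. 310. 236.] 2441
10.075 [565.3 280.2 260. ] [-3.14084675e+00  7.92870821e-04  1.51150576e+00] [ 4.57923958e-01  3.59326435e-01  1.61560122e+00 -3.48254688e-04
  1.16770540e+00  5.17351594e-01]
```

View pics/w4.png

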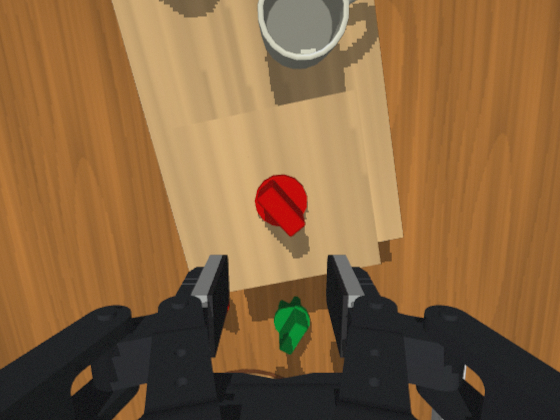

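```bash
python3 - <<'E'
import cv2,numpy as np
im=cv2.imread("pics/w4.png")[168:243,243:323]
g=im[...,2].astype(float)
print(np.unique(g[(im[...,1]<60)].astype(int)//10*10,return_counts=True))
o=cv2.resize(im,None,fx=8,fy=8,interpolation=cv2.INTER_NEAREST)
o=np.clip(o.astype(float)*1.25,0,255).astype(np.uint8)
cv2.imwrite("pics/w4c.png",o)
E
```

```text
(array([100, 110, 120, 130, 140, 150, 160, 170, 180, 190]), array([ 160,   91,  140,   74,   80,   64,   78,  138,  193, 1296]))
```

View pics/w4c.png

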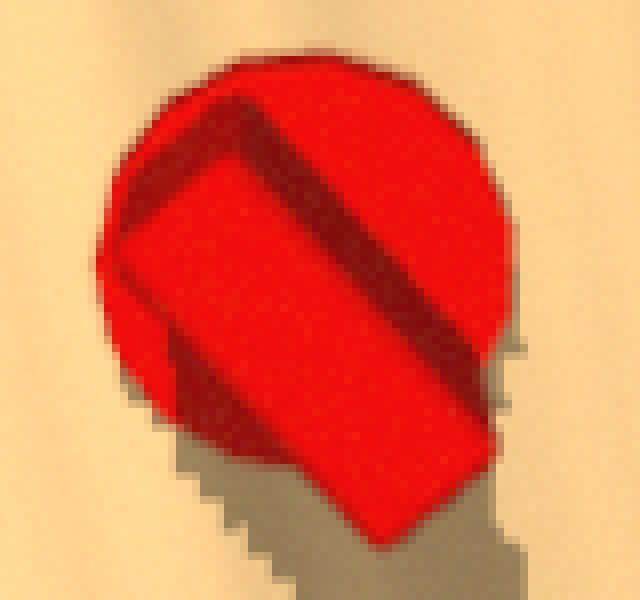

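The enlarged fin top has corners at (235,155), (495,450), (382,548) and (115,245) in the crop, and the flange is a circle around (306,255).

```bash
python3 - <<'E'
from h import *
c=cam("wrist")
k=np.array([[235,155],[495,450],[382,548],[115,245]])/8+[243,168]-.5
P=plane(c,k,148)[:,:2]; print(P.round(1),P.mean(0))
a=(P[1]+P[2]-P[0]-P[3])/2; print("len",np.linalg.norm(a),"yaw",np.degrees(np.arctan2(a[1],a[0])),"wid",np.linalg.norm(P[3]-P[0]))
f=np.array([[97,265],[310,48],[512,270],[440,105],[170,105]])/8+[243,168]-.5
print("flange",circ(plane(c,f,118)))
E
```

```text
[[562.2 298.8]
 [581.5 273.5]
 [572.  265.8]
 [552.3 292.2]] [567.01562865 282.58764655]
len 32.40533123962275 yaw -52.93612978191413 wid 11.928605860663403
flange (array([567.0037445, 283.2077064]), np.float64(18.49237343660604))
```

>>> carry_out(delta_pos=[[0.003, 0.0015, 0.02], [0.003, 0.0015, 0.04], [0.003, 0.0015, 0.06], [0.003, 0.0015, 0.075], [0.003, 0.0015, 0.075], [0.003, 0.0015, 0.075]], rot=[[0, 0, -10], [0, 0, -20], [0, 0, -30], [0, 0, -40.5], [0, 0, -40.5], [0, 0, -40.5]])

```text
clock: 10.82
eef_pos: [567.5, 284.0, 186.1]
tcp_rot: [3.141, 0.0, 2.215]
contact_force: [-0.1, 1.2, 0.3]
opening: 0.466
grasp_force: 0.0
```

```bash
python3 - <<'E'
from h import *
c=cam("wrist"); im=r.grab_frame("wrist")
# fin top: bright red
m=((im[...,2]>170)&(im[...,1]<60)&(im[...,0]<60)); e=edge(m); print(cv2.boundingRect(e))
cv2.imwrite("pics/w5.png",im)
go([567,283,145],np.radians(127.1)); print(r.sense()["clock"])
# predicted fin-top corners at the estimate
y=np.radians(-52.9); a=np.array([np.cos(y),np.sin(y),0]); b=np.array([-a[1],a[0],0])
q=np.array([[567,283,148]+s*17*a+t*7*b for s,t in((1,1),(1,-1),(-1,-1),(-1,1))])
o=im.copy(); cv2.polylines(o,[proj(c,q).round().astype(int)],True,(255,255,0),1); cv2.imwrite("pics/w5o.png",o)
E
```

```text
(264, 227, 27, 67)
from [567.6 284.2 186.3] [3.14  0.    2.216] delta_pos [-0.0006 -0.0013  0.0413] rot [ 0.07  0.02 -0.16]
10.875
```

View pics/w5o.png

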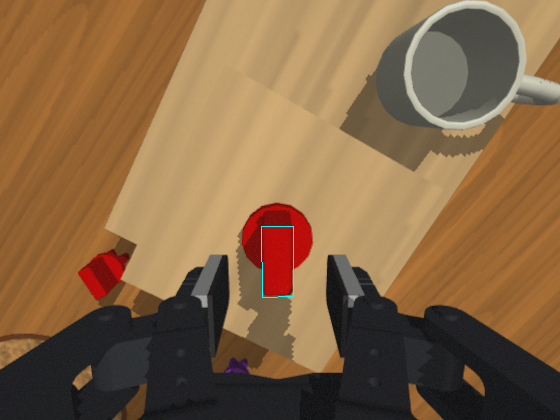

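The predicted fin outline at (277,262) matches the red fin. I descend and grip.

>>> carry_out(delta_pos=[[-0.001, -0.001, 0.015], [-0.001, -0.001, 0.03], [-0.001, -0.001, 0.038], [-0.001, -0.001, 0.041], [-0.001, -0.001, 0.041], [-0.001, -0.001, 0.041]], rot=[[0, 0, 0], [0, 0, 0], [0, 0, 0], [0, 0, 0], [0, 0, 0], [0, 0, 0]])

```text
clock: 11.62
eef_pos: [567.1, 283.4, 144.7]
tcp_rot: [3.141, 0.0, 2.22]
contact_force: [-0.1, -0.4, -1.0]
opening: 0.469
grasp_force: 0.0
```

>>> carry_out(delta_pos=[[0, 0, 0], [0, 0, 0], [0, 0, 0], [0, 0, 0], [0, 0, 0], [0, 0, 0]], rot=[[0, 0, 0], [0, 0, 0], [0, 0, 0], [0, 0, 0], [0, 0, 0], [0, 0, 0]], claw=0.0, grip_force=60)

```text
clock: 12.38
eef_pos: [567.1, 283.4, 144.7]
tcp_rot: [3.141, 0.0, 2.22]
contact_force: [-0.4, -0.7, 5.8]
opening: 0.153
grasp_force: 59.1
```

>>> carry_out(delta_pos=[[0, 0, -0.015], [0, 0, -0.04], [0, 0, -0.065], [0, 0, -0.08], [-0.027, -0.03, -0.08], [-0.06, -0.066, -0.08], [-0.093, -0.102, -0.08], [-0.126, -0.138, -0.08]], rot=[[0, 0, 0], [0, 0, 0], [0, 0, 0], [0, 0, 0], [0, 0, -5], [0, 0, -12], [0, 0, -18], [0, 0, -24.1]])

```text
clock: 13.38
eef_pos: [532.4, 98.0, 224.4]
tcp_rot: [-3.141, -0.0, 2.644]
contact_force: [0.2, 0.5, -1.0]
opening: 0.155
grasp_force: 59.2
```

```bash
python3 -c "
from h import *
go([510.5,-31.2,215],np.radians(151.3)); print(r.sense()['opening'],r.sense()['contact_force'])"
```

```text
from [532.4  98.  224.4] [-3.141 -0.     2.644] delta_pos [-0.0424 -0.124   0.0094] rot [-0.01 -0.01  0.2 ]
0.15515013293798938 [ 0.23312843  0.53805333 -0.95210498]
```

>>> carry_out(delta_pos=[[-0.016, -0.048, 0.004], [-0.032, -0.094, 0.008], [-0.042, -0.124, 0.01], [-0.042, -0.124, 0.01], [-0.042, -0.124, 0.01], [-0.042, -0.124, 0.01]], rot=[[0, 0, 0], [0, 0, 0], [0, 0, 0], [0, 0, 0], [0, 0, 0], [0, 0, 0]])

```text
clock: 14.12
eef_pos: [510.5, -28.6, 214.4]
tcp_rot: [3.141, -0.0, 2.641]
contact_force: [0.1, -0.4, -0.6]
opening: 0.15
grasp_force: 59.2
```

```bash
python3 - <<'E'
from h import *
c=cam("wrist"); im=r.grab_frame("wrist"); cv2.imwrite("pics/w6.png",im); g=im.min(2)
n,l,st,ce=cv2.connectedComponentsWithStats((g>190).astype(np.uint8))
for i in range(1,n):
    if st[i,4]>60: print(st[i],np.round(ce[i],1),np.round(plane(c,ce[i],52)[0],1))
m=((im[...,2]>90)&(im[...,1]<60)&(im[...,0]<60)); e=edge(m); print("red",cv2.boundingRect(e),m.sum())
for d in r.cut_out("pod","wrist")[:1]: print(round(d["p"],2),np.round(d["box"]),circ(plane(c,edge(d["mask"]),22)))
s=r.sense();print(s["clock"],np.round(s["eef_pos"],1),s["tcp_rot"],s["qpos"],s["contact_force"])
E
```

```text
[253 179  16  15 221] [260.8 186.1] [495.  -35.5  52. ]
[284 179  14  15 210] [290.5 186. ] [505.8 -15.6  52. ]
[254 208  15  15 222] [261. 215.] [515.1 -46.6  52. ]
[284 208  14  15 202] [290.6 214.8] [526.  -26.3  52. ]
[493 339  29  21 330] [509.3 349.5] [722.7  82.2  52. ]
[424 373  15   9  77] [431.5 377. ] [716.4  12.5  52. ]
red (234, 218, 88, 132) 7345
0.93 [220. 130. 337. 237.] (array([506.54629968, -28.78541168]), np.float64(46.40892799374166))
14.225 [510.5 -28.6 214.3] [3.14147582e+00 5.04401673e-05 2.64164876e+00] [-5.89807694e-02  2.24577907e-01  1.91572614e+00  9.99067698e-05
  1.00119313e+00 -1.12988708e+00] [-1.41685597  0.80860378 -1.28918246]
```

View pics/w6.png

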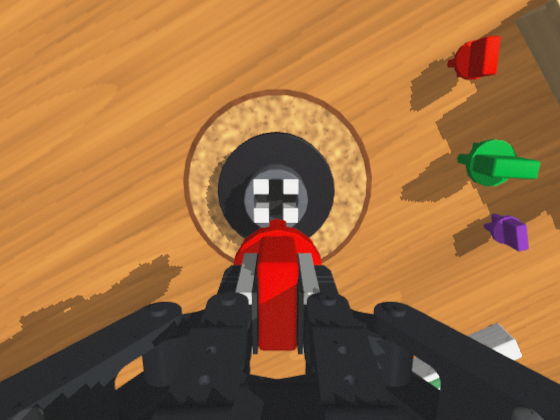

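The wrist view shows the hub cross at (276,200), aligned with the gripper. The hub measures (510.5,-31.0) again and the slot about -28.5°, against the tool's yaw of 151.35° (fin -28.65°). I correct about 2 mm and descend to just above the slot.

>>> carry_out(delta_pos=[[-0.0008, -0.0021, 0.02], [-0.0008, -0.0021, 0.045], [-0.0008, -0.0021, 0.07], [-0.0008, -0.0021, 0.085], [-0.0008, -0.0021, 0.09], [-0.0008, -0.0021, 0.09], [-0.0008, -0.0021, 0.09]], rot=[[0, 0, 0], [0, 0, 0], [0, 0, 0], [0, 0, 0], [0, 0, 0], [0, 0, 0], [0, 0, 0]])

```text
clock: 15.1
eef_pos: [510.6, -31.7, 125.0]
tcp_rot: [3.141, 0.001, 2.64]
contact_force: [-0.1, -0.4, -1.0]
opening: 0.153
grasp_force: 59.2
```

```bash
python3 - <<'E'
from h import *
go([510.2,-30.9,86.7],np.radians(151.5)); s=r.sense(); print(s["clock"],s["contact_force"],s["tcp_rot"])
E
```

```text
from [510.6 -31.7 125. ] [3.141e+00 1.000e-03 2.640e+00] delta_pos [0.0008 0.0005 0.0383] rot [ 0.03  0.07 -0.22]
15.1 [-0.0614421  -0.36247622 -0.98040725] [3.14104013e+00 1.18180885e-03 2.64037103e+00]
```

>>> carry_out(delta_pos=[[0.0008, 0.0005, 0.006], [0.0008, 0.0005, 0.011], [0.0008, 0.0005, 0.014], [0.0008, 0.0005, 0.017], [0.0008, 0.0005, 0.02], [0.0008, 0.0005, 0.022]], rot=[[0, 0, 0], [0, 0, 0], [0, 0, 0], [0, 0, 0], [0, 0, 0], [0, 0, 0]])

```text
clock: 15.85
eef_pos: [509.5, -30.9, 102.1]
tcp_rot: [-3.142, -0.0, 2.64]
contact_force: [0.6, 0.3, -0.2]
opening: 0.156
grasp_force: 59.2
```

The stem is about 10 mm into the slot without force, so the splines are meshed. I press on against the seat.

>>> carry_out(delta_pos=[[0, 0, 0.003], [0, 0, 0.006], [0, 0, 0.008], [0, 0, 0.01], [0, 0, 0.012], [0, 0, 0.0135], [0, 0, 0.0145], [0, 0, 0.0145]], rot=[[0, 0, 0], [0, 0, 0], [0, 0, 0], [0, 0, 0], [0, 0, 0], [0, 0, 0], [0, 0, 0], [0, 0, 0]])

```text
clock: 16.85
eef_pos: [509.6, -30.9, 88.1]
tcp_rot: [3.142, 0.0, 2.64]
contact_force: [-1.8, 0.3, 7.5]
opening: 0.151
grasp_force: 60.4
```

>>> carry_out(delta_pos=[[0, 0, 0.0007], [0, 0, 0.0014], [0, 0, 0.0018], [0, 0, 0.0018]], rot=[[0, 0, 0], [0, 0, 0], [0, 0, 0], [0, 0, 0]])

```text
clock: 17.35
eef_pos: [509.6, -30.9, 86.7]
tcp_rot: [3.142, 0.0, 2.64]
contact_force: [-4.3, 0.5, 12.5]
opening: 0.155
grasp_force: 61.3
```

>>> carry_out(delta_pos=[[0, 0, 0.0004], [0, 0, 0.0008], [0, 0, 0.0008], [0, 0, 0.0008]], rot=[[0, 0, 0], [0, 0, 0], [0, 0, 0], [0, 0, 0]])

```text
clock: 17.85
eef_pos: [509.6, -30.9, 86.7]
tcp_rot: [3.141, 0.0, 2.64]
contact_force: [-6.8, 0.5, 24.7]
opening: 0.15
grasp_force: 63.0
```

The force rises at constant height (86.7 mm, as predicted), so the flange is on the hub under about 25 N. I hand it in.

```bash
python3 - <<'E'
from h import *
c=cam("side"); im=r.grab_frame("side")
for d in r.cut_out("pod","side")[:1]: print(d["p"],circ(plane(c,cv2.convexHull(edge(d["mask"]))[:,0],11)))
s=r.sense(); print(np.round(s["eef_pos"],1),s["contact_force"],s["qvel"].round(3) if hasattr(s["qvel"],"round") else s["qvel"])
print(r.sign_off())
E
```

```text
0.72 (array([512.98626381, -30.60592811]), np.float64(57.57520452728767))
[509.6 -30.9  86.7] [-7.48655021  0.06723903 23.66979735] [ 0.001  0.001 -0.    -0.     0.001  0.001]
the job is handed in; nothing more can be done
None
```

I pushed the pod onto the cork disc, about 2 mm off centre. The red adapter is meshed in the hub with its flange seated, held in the gripper and pressed down with about 24 N. I handed the job in at about 18 s; no verdict came back.

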